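Slide the mosaic tiles round to their own buffers

ROBOT

A 7-joint arm with a two-finger parallel gripper is mounted at the origin on the work surface. World frame = base frame: x ahead of the robot, y to its left, z up, the work surface at z = 0. Lengths are in m, angles in rad, forces in N, time in s.
With the tool pointing down it reaches from about 0.4 to 0.85 m from the base axis. Payload 4.5 kg.
Tool frame: the origin (TCP) lies at the very end of the fingers, on their centre line; the grasp point (between the pads) lies arm.hold_point_z behind it (arm.hold_point_z is the distance from the TCP to the grasp point, in m); z points along the fingers, y is the direction in which the jaws open and shut (so a half turn about z gives the same grasp; the last joint's range is limited). The gripper opens to 85 mm and grips with 20 to 120 N. Pads are 22 mm wide; open, the fingers measure 114 mm over their backs; the gripper's body (76 mm by 85 mm) begins 54 mm behind the grasp point. The pads swing forward as they close: fully open they stand 13 mm farther back than shut.
Start: joints at [-1.22, 0.689, -0.195, 1.565, 0.157, 0.902, -0.215], TCP at [0.195, 0.594, 0.231] pointing down, gripper open.
Joint ranges: [-3.01, 3.01], [-0.46, 2.08], [-1.47, 1.51], [0.13, 2.56], [-1, 4.14], [0.04, 2.09], [-2.66, 2.66]. Speed limits (rad/s): [2.57, 2.57, 3.14, 3.14, 3.14, 3.14, 3.14].

INTERFACE

Orientations are given as a 3x3 rotation matrix whose columns are the frame's x, y, z axes.
In Python, from plant import arm gives the robot as it stands. The module is installed in compiled form; this text tells all that it offers. Calls block until the motion is done:
- arm.movep(position, orientation): joint-space move of the TCP to a pose.
- arm.move_l(position, orientation=None, velocity=0.15, force_limit=None): straight line of the TCP; orientation=None keeps the orientation; velocity is the mean speed in m/s. With force_limit (N) it stops when the force on the tool has changed by that much, and returns True; else False.
- arm.move_j(angles): joint-space move.
- arm.gripper_to(opening, grasp_force=None): finger opening in m; grasp_force is the grip in N (None keeps the last); returns when the fingers have stopped.
- arm.hold(seconds).
- arm.ik(position, orientation): joint angles nearest the present ones, or None.
- arm.get_state(): the state.
- arm.get_image(name): name is "scene" or "top"; returns the picture (420x560x3 uint8, red, green, blue); there is no depth.
- arm.get_calibration(name): a dict with "intrinsics" (3x3 intrinsics, pixels), "world_from_camera" (4x4, takes a point from camera to world coordinates). Camera axes: x right, y up, looking along -z (the intrinsics and any distortion apply to the point x, -y, -z); pixel columns grow to the right and rows downward; lengths in m; the calibration is good to about 2 mm. A picture is of the moment at which its call begins. get_calibration takes no time and is no camera call.
A pose or a line that the arm cannot do raises arm.Unreachable and nothing moves.
- arm.job_done(): hands the job in, once; it reports no verdict.
The state is a dict: "t": time; "joint_pos": joint angles; "joint_velocities": joint speeds; "joint_efforts": joint torques, N m; "tcp_pos": TCP position; "tool_rot": TCP orientation; "contact_force": force on the tool from outside, world axes, zero at the start; "wrist_torque": the same for the moment, N m; "width": finger opening in m.
Only numpy, scipy, OpenCV 4.12 (cv2) and the standard library are available. Lean on these libraries where they do the work, as an engineer would, in place of code of your own. Each camera call takes 0.05 s, during which the arm holds its last target.

TASK

Set out the three mosaic tiles in the sliding tray so that each lies in the corner at the buffer of its own colour: slide them one at a time into the empty place, first blue, then yellow, then red, keeping them flat on the tray and never lifting them out. Push each tile fully home against its sprung buffer and lean on it for a moment, firmly enough to settle it (about 8 N) but gently, because the glaze chips at 12 N. Let go of the tiles and leave the other things on the table alone.

Things in the scene. Friction and masses are not known exactly. Their poses are not given: they have to be found in the camera images.
- tray: Fixed square wooden tray, 172 x 172 mm outside, 2 x 2 places without partitions. Origin: centre of its underside, at table height; z up. Inside 152 x 152 mm (x, y from -76 to 76), floor 8 mm up, walls 10 mm thick, their top 22 mm up. In its frame the (+,+) place is empty at the start, the (-,+) place at the end.
- tile_a: Blue dotted tile, loose, 60 x 60 x 12 mm, about 0.15 kg, with a wooden grip on its top. Origin: centre of its underside; axes parallel to the tray's within 0.02 rad. It starts at (31,-37) mm in the tray's frame and slides along the tray's +y into the (+,+) place, x staying about 31, by 69 to 85 mm (68 mm at least run free before the pad).
- tile_a_grip (a point): Centre (half-way up) of the square upright wooden grip of the blue tile: 18 x 18 mm, 30 mm high, sides parallel to the tile's edges. The point is 27 mm above the tile's underside, so 35 mm above the table; the tile's top is 15 mm below it, the grip's top 15 mm above it.
- stop_a: Blue buffer housing, 40 x 16 x 22 mm, in the +y wall, at tray x = 31 mm; origin on the wall's outer face, table height. Its 24 mm wide sprung rubber pad (6 N/mm, 5 mm travel) stands 1.5 to 12.5 mm inside the wall: set anew each time, not measured, to be felt. 5 N on the pad for 0.2 s settles the tile; 12 N chips it. Drag on the waxed tray (friction about 0.25) adds 0.5 N, more if the hand bears down. Let go, it may spring back 2 mm.
- tile_b: Yellow dotted tile, loose, 60 x 60 x 12 mm, about 0.15 kg, with a wooden grip on its top. Origin: centre of its underside; axes parallel to the tray's within 0.02 rad. It starts at (-37,-31) mm in the tray's frame and slides along the tray's +x into the (+,-) place, y staying about -31, by 69 to 85 mm (68 mm at least run free before the pad).
- tile_b_grip (a point): Centre (half-way up) of the square upright wooden grip of the yellow tile: 18 x 18 mm, 30 mm high, sides parallel to the tile's edges. The point is 27 mm above the tile's underside, so 35 mm above the table; the tile's top is 15 mm below it, the grip's top 15 mm above it.
- stop_b: Yellow buffer housing, 40 x 16 x 22 mm, in the +x wall, at tray y = -31 mm; origin on the wall's outer face, table height. Its 24 mm wide sprung rubber pad (6 N/mm, 5 mm travel) stands 1.5 to 12.5 mm inside the wall: set anew each time, not measured, to be felt. 5 N on the pad for 0.2 s settles the tile; 12 N chips it. Drag on the waxed tray (friction about 0.25) adds 0.5 N, more if the hand bears down. Let go, it may spring back 2 mm.
- tile_c: Red dotted tile, loose, 60 x 60 x 12 mm, about 0.15 kg, with a wooden grip on its top. Origin: centre of its underside; axes parallel to the tray's within 0.02 rad. It starts at (-38,37) mm in the tray's frame and slides along the tray's -y into the (-,-) place, x staying about -38, by 69 to 85 mm (68 mm at least run free before the pad).
- tile_c_grip (a point): Centre (half-way up) of the square upright wooden grip of the red tile: 18 x 18 mm, 30 mm high, sides parallel to the tile's edges. The point is 27 mm above the tile's underside, so 35 mm above the table; the tile's top is 15 mm below it, the grip's top 15 mm above it.
- stop_c: Red buffer housing, 40 x 16 x 22 mm, in the -y wall, at tray x = -36 mm; origin on the wall's outer face, table height. Its 24 mm wide sprung rubber pad (6 N/mm, 5 mm travel) stands 1.5 to 12.5 mm inside the wall: set anew each time, not measured, to be felt. 5 N on the pad for 0.2 s settles the tile; 12 N chips it. Drag on the waxed tray (friction about 0.25) adds 0.5 N, more if the hand bears down. Let go, it may spring back 2 mm.
- spare: Green spare tile lying beside the tray, 50 x 50 x 10 mm. Loose; to be left alone. Origin: centre of its underside.
- brush: Flat brush lying beside the tray, 160 mm long, along its own x. Loose; to be left alone. Origin: centre of its underside (brush: near the middle of its length).
- mug: Blue mug, 80 mm across, 90 mm high. Loose; to be left alone. Origin: centre of its underside.
- glue: White glue bottle, 50 mm across, 130 mm high. Loose; to be left alone. Origin: centre of its underside.
- jar: Amber jar with brass-coloured lid, 64 mm across, 75 mm high. Loose; to be left alone. Origin: centre of its underside.
- carton: Small carton, 80 x 110 x 60 mm high. Loose; to be left alone. Origin: centre of its underside.

How it is judged:
By the outcome, as a careful person would: the job done as asked, in the order asked, and still so for the second after the job is handed in, with the robot touching nothing.
It also fails if it takes over 62 s, if anything falls off the work surface, if the arm or the gripper's body presses on something with over 40 N, if the wrist force passes 120 N, or if a joint passes its speed limit or range.

## Working session

There is one attempt and no reset: what is moved stays moved. The work goes in short steps, each a Python script; the robot and the scene stay as the last script left them, time stands still between calls to the robot, and variables do not carry over. Pictures are saved under pics/ and viewed, and the job is handed in when it is done.

```bash
mkdir -p pics; ls
python3 - <<'E'
from plant import arm
import cv2, numpy as np
np.set_printoptions(precision=4,suppress=True)
for n in ("scene","top"):
    im=arm.get_image(n); cv2.imwrite(f"pics/{n}0.png",im[:,:,::-1])
    c=arm.get_calibration(n); print(n,{k:(np.array(v) if k!='x' else v) for k,v in c.items()})
s=arm.get_state(); print(s); print(arm.hold_point_z)
E
```

```text
pics
scene {'intrinsics': array([[419.8597,   0.    , 275.4089],
       [  0.    , 419.8597, 211.0407],
       [  0.    ,   0.    ,   1.    ]]), 'world_from_camera': array([[-0.1065, -0.58  ,  0.8076,  1.4237],
       [ 0.9942, -0.0751,  0.0771,  0.0938],
       [ 0.0159,  0.8111,  0.5846,  0.6815],
       [ 0.    ,  0.    ,  0.    ,  1.    ]])}
top {'intrinsics': array([[448.0012,   0.    , 289.3641],
       [  0.    , 448.0012, 205.1185],
       [  0.    ,   0.    ,   1.    ]]), 'world_from_camera': array([[ 0.0173,  0.9829, -0.1835,  0.3436],
       [-0.9998,  0.0192,  0.0088,  0.0042],
       [ 0.0121,  0.1833,  0.983 ,  1.3295],
       [ 0.    ,  0.    ,  0.    ,  1.    ]])}
{'t': 0.1, 'joint_pos': array([-1.2202,  0.6899, -0.1945,  1.5663,  0.1573,  0.9025, -0.2151]), 'joint_velocities': array([ 0.001 , -0.0028, -0.0012, -0.0041,  0.0018, -0.0012, -0.    ]), 'joint_efforts': array([ -0.0036, -54.0602,  -1.2717, -15.8985,   0.0093,   0.0044,
        -0.    ]), 'tcp_pos': array([0.1946, 0.5933, 0.2305]), 'tool_rot': array([[-0.9503,  0.3115, -0.0004],
       [ 0.3115,  0.9503, -0.0017],
       [-0.0001, -0.0017, -1.    ]]), 'contact_force': array([-0.2109,  0.4026, -0.3699]), 'wrist_torque': array([ 0.0243, -0.0128, -0.0133]), 'width': 0.08581550094119068}
0.0187
```

View pics/scene0.png

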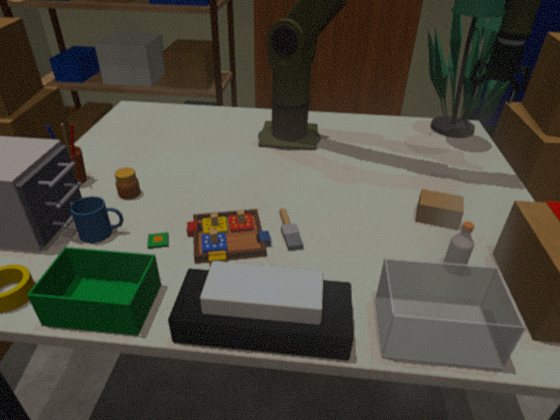

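View pics/top0.png

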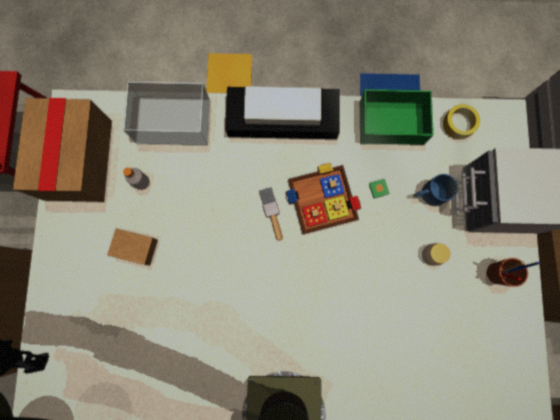

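The scene view shows the tray near (230,235), and the top view shows it near (323,200). In the top view blue is at (333,186), yellow (337,208), red (314,213). The buffers are blue at (291,197), yellow (325,168) and red (355,203). I'll zoom in.

Run:
```python
import cv2
t=cv2.imread("pics/top0.png")[155:245,270:375]; cv2.imwrite("pics/topz.png",cv2.resize(t,None,fx=6.5,fy=6.5,interpolation=cv2.INTER_CUBIC))
t=cv2.imread("pics/scene0.png")[195:275,175:285]; cv2.imwrite("pics/scenez.png",cv2.resize(t,None,fx=7,fy=7,interpolation=cv2.INTER_CUBIC))
```

```text
(no output)
```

View pics/topz.png

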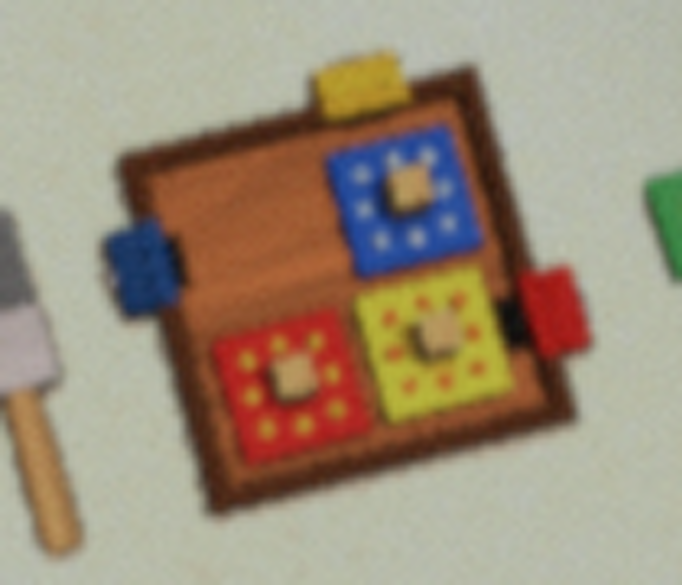

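View pics/scenez.png

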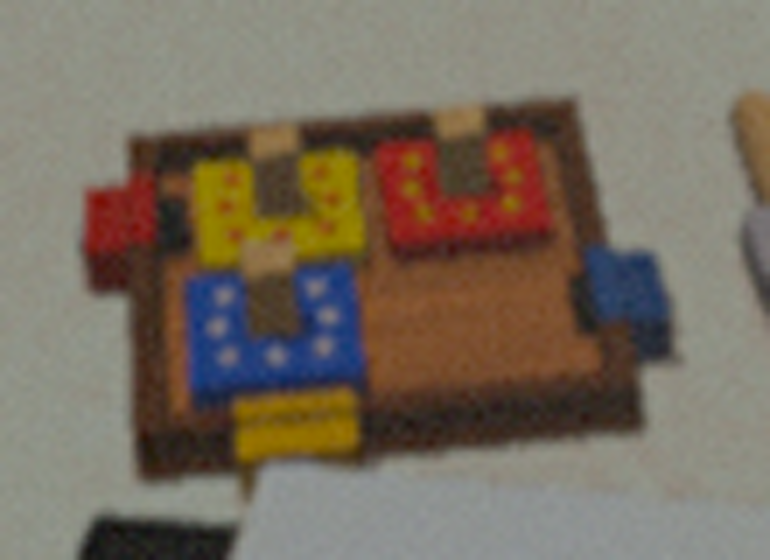

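```bash
cat > vis.py <<'E'
import cv2, numpy as np
from plant import arm
S=8
def ray(n,uv):
    c=arm.get_calibration(n); K=np.array(c["intrinsics"]); T=np.array(c["world_from_camera"])
    d=np.linalg.solve(K,[uv[0],uv[1],1.]); d=T[:3,:3]@np.array([d[0],-d[1],-d[2]])
    return T[:3,3],d/np.linalg.norm(d)
def onplane(n,uv,z):
    o,d=ray(n,uv); return o+d*(z-o[2])/d[2]
def tri(uv1,uv2):
    o1,d1=ray("scene",uv1);o2,d2=ray("top",uv2)
    a=np.linalg.lstsq(np.c_[d1,-d2],o2-o1,rcond=None)[0]
    p,q=o1+a[0]*d1,o2+a[1]*d2
    return (p+q)/2,np.linalg.norm(p-q)
def crop(bgr,x0,y0,x1,y1):
    return cv2.resize(bgr[y0:y1,x0:x1],None,fx=S,fy=S,interpolation=cv2.INTER_CUBIC)
def up(c,x0,y0): return (np.array(c)+.5)/S-.5+np.array([x0,y0])
ROI={"top":(270,155,375,245),"scene":(175,195,285,275)}
def hsv(n,bgr): return cv2.cvtColor(cv2.GaussianBlur(crop(bgr,*ROI[n]),(5,5),0),cv2.COLOR_BGR2HSV)
def blobs(m,amin):
    cs,_=cv2.findContours(m,cv2.RETR_EXTERNAL,cv2.CHAIN_APPROX_NONE)
    return sorted([c for c in cs if cv2.contourArea(c)>amin],key=cv2.contourArea,reverse=True)
def cen(c):
    m=cv2.moments(c); return m["m10"]/m["m00"],m["m01"]/m["m00"]
E
python3 - <<'E'
from vis import *
for n in ("top","scene"):
    b=cv2.imread(f"pics/{n}0.png"); h=hsv(n,b)
    pts={"top":dict(gripA=(410,190),floor=(240,230),wall=(180,430),yel=(480,400),red=(250,440),blue=(350,260),yst=(360,85),bst=(140,270),rst=(555,310),side=(385,195)),
     "scene":dict(gripA=(270,255),gripC=(460,122),floor=(450,310),sideA=(275,305),yel=(345,180),red=(390,235),blue=(200,370))}[n]
    f=S/(6.5 if n=="top" else 7)
    for k,(x,y) in pts.items(): print(n,k,h[int(y*f),int(x*f)])
E
```

```text
top gripA [ 19 125 181]
top floor [ 11 172 156]
top wall [ 34  25 163]
top yel [ 20 181 142]
top red [  1 207 174]
top blue [  5 121 124]
top yst [ 24 192 178]
top bst [108 188  99]
top rst [  1 222 161]
top side [122  65  55]
scene gripA [ 18 130 139]
scene gripC [ 18 130 145]
scene floor [ 14 170 123]
scene sideA [ 16 111  78]
scene yel [ 26 253 149]
scene red [  3 183 110]
scene blue [109 201 123]
```

Run:
```python
from vis import *
np.set_printoptions(precision=4,suppress=True)
exp={"top":dict(a=(333.1,184),b=(337.2,206.3),c=(315.3,212.8)),"scene":dict(a=(213.5,231.3),b=(214.1,214.9),c=(240.6,212.4))}
G={}
for n,v in (("top",140),("scene",112)):
    b=cv2.imread(f"pics/{n}0.png"); h=hsv(n,b); x0,y0=ROI[n][:2]
    m=cv2.inRange(h,(13,85,v),(23,165,255)); m=cv2.morphologyEx(m,cv2.MORPH_OPEN,np.ones((9,9)))
    cs=blobs(m,500); vis=crop(b,*ROI[n])
    for k,e in exp[n].items():
        c=min(cs,key=lambda c:np.hypot(*(up(cen(c),x0,y0)-e)))
        r=cv2.minAreaRect(c); G[n,k]=up(cen(c),x0,y0); print(n,k,G[n,k],up(r[0],x0,y0),np.array(r[1])/S)
        cv2.drawContours(vis,[c],-1,(255,0,255),1)
    # tray
    cv2.imwrite(f"pics/{n}g.png",cv2.resize(vis,None,fx=.75,fy=.75))
for k in "abc":
    p,e=tri(G["scene",k],G["top",k]); print(k,p,e, onplane("top",G["top",k],.05)[:2],onplane("scene",G["scene",k],.05)[:2])
# wall darkness map
h=hsv("top",cv2.imread("pics/top0.png")); 
m=cv2.inRange(h,(0,70,0),(180,255,255))|cv2.inRange(h,(0,0,0),(180,255,95))
m=cv2.morphologyEx(m,cv2.MORPH_OPEN,np.ones((15,15)))
cs=blobs(m,20000); print([cv2.contourArea(c)/64 for c in cs])
vis=crop(cv2.imread("pics/top0.png"),*ROI["top"]); cv2.drawContours(vis,cs,-1,(255,0,255),2)
cv2.imwrite("pics/tray.png",cv2.resize(vis,None,fx=.75,fy=.75))
np.save("tray.npy",max(cs,key=cv2.contourArea).reshape(-1,2))
```

```text
top a [332.7256 183.1722] [332.7647 183.1838] [5.1842 5.1236]
top b [337.6439 205.3393] [337.6683 205.2837] [6.2638 6.3878]
top c [314.9098 212.2608] [314.9563 212.2552] [5.761  5.4466]
scene a [212.655 231.306] [212.75 231.5 ] [4.875 7.375]
scene b [213.4778 214.5088] [213.6358 214.6618] [4.5815 6.6353]
scene c [240.2001 211.8599] [240.2956 211.9933] [4.0608 6.8871]
a [ 0.6507 -0.1323  0.0477] 0.0025737040705079454 [ 0.6504 -0.1334] [ 0.6535 -0.1302]
b [ 0.5844 -0.146   0.0485] 0.0036470871157398147 [ 0.5845 -0.1476] [ 0.5865 -0.1436]
c [ 0.563  -0.0805  0.0474] 0.002529188001007706 [ 0.5628 -0.0816] [ 0.5666 -0.0785]
[3496.265625]
```

View pics/topg.png

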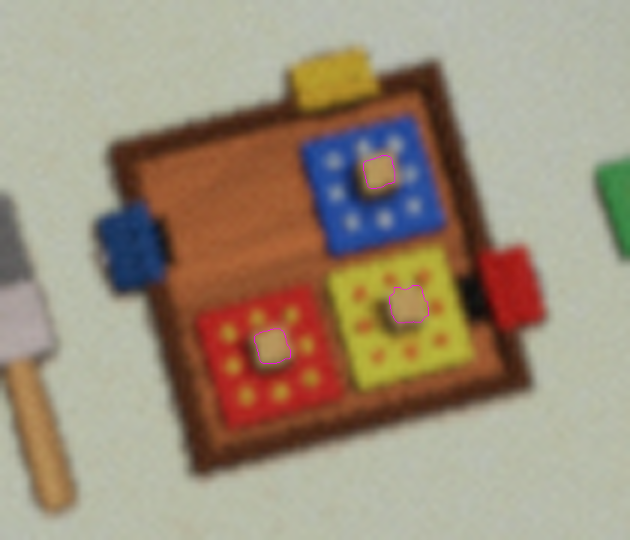

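View pics/sceneg.png

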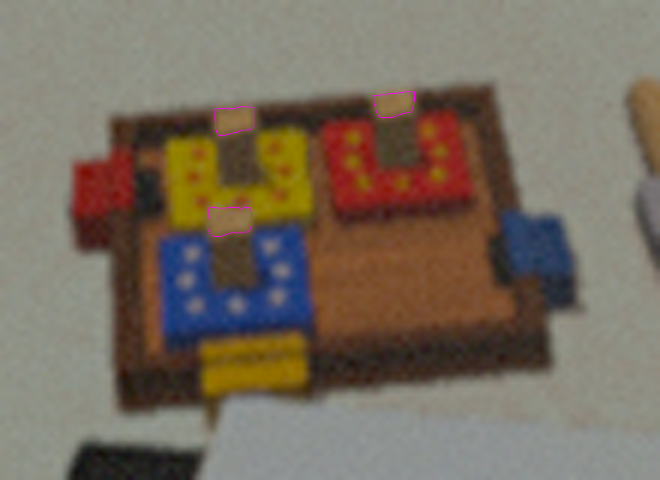

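View pics/tray.png

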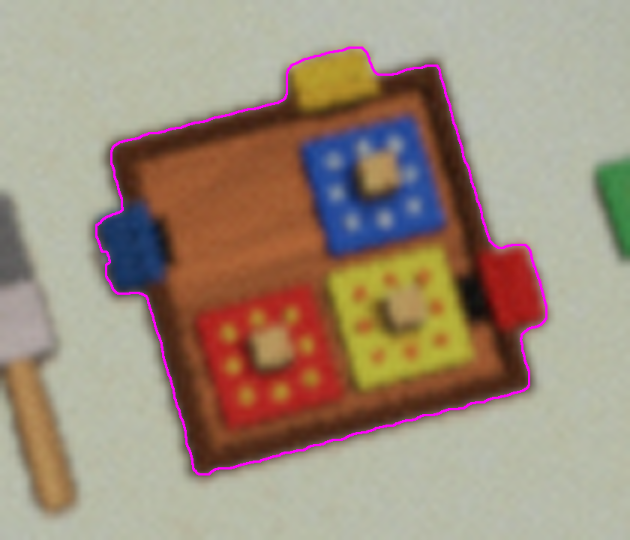

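Run:
```python
from vis import *
np.set_printoptions(precision=4,suppress=True)
P=np.array([[.6507,-.1323],[.5844,-.146],[.563,-.0805]]); L=np.array([[31,-37],[-37,-31],[-38,37]])/1e3
def fit(L,P):
    cl,cp=L.mean(0),P.mean(0); z=((L-cl)[:,0]-1j*(L-cl)[:,1])@((P-cp)[:,0]+1j*(P-cp)[:,1])
    y=np.angle(z); R=np.array([[np.cos(y),-np.sin(y)],[np.sin(y),np.cos(y)]]); t=cp-R@cl
    return y,t,(P-(L@R.T+t))*1e3
print(fit(L,P))
c=np.load("tray.npy").astype(float)
segs={"bot":((225,464),(505,395)),"top":((130,140),(270,105)),"right":((445,85),(482,225)),"left":((155,315),(190,445))}
lines={}
for k,(a,b) in segs.items():
    a=np.array(a)/.75;b=np.array(b)/.75;d=(b-a)/np.linalg.norm(b-a);r=c-a
    s=r@d; dist=abs(r@[-d[1],d[0]]); q=c[(s>0)&(s<np.linalg.norm(b-a))&(dist<12)]
    for z in (.022,):
        w=np.array([onplane("top",up(p,*ROI["top"][:2]),z)[:2] for p in q]).astype(np.float32)
        l=cv2.fitLine(w,cv2.DIST_HUBER,0,1e-5,1e-5).ravel(); lines[k]=l
        print(k,len(q),np.degrees(np.arctan2(l[1],l[0])),l[2:])
def isec(a,b):
    A=np.c_[a[:2],-b[:2]]; s=np.linalg.solve(A,b[2:]-a[2:]); return a[2:]+s[0]*a[:2]
C=[isec(lines[x],lines[y]) for x,y in (("top","left"),("top","right"),("bot","right"),("bot","left"))]
C=np.array(C);print(C,C.mean(0)); print([np.linalg.norm(C[i]-C[(i+1)%4]) for i in range(4)])
LT=np.array([[86,86],[86,-86],[-86,-86],[-86,86]])/1e3; print(fit(LT,C))
from scipy.spatial.transform import Rotation as R
s=arm.get_state(); print(s["joint_pos"])
```

```text
(np.float64(0.2914016092925574), array([ 0.6104, -0.1055]), array([[-0.0693, -0.2773],
       [ 0.4877, -0.1883],
       [-0.4184,  0.4657]]))
bot 373 -74.0312 [ 0.525  -0.1268]
top 186 -74.27869 [ 0.6827 -0.0521]
right 186 15.948485 [ 0.6666 -0.1788]
left 174 16.035727 [ 0.5494 -0.0335]
[[ 0.6679  0.0005]
 [ 0.7145 -0.1652]
 [ 0.5495 -0.2123]
 [ 0.5022 -0.0471]] [ 0.6085 -0.106 ]
[np.float32(0.17214547), np.float32(0.17161624), np.float32(0.17188172), np.float32(0.17235993)]
(np.float64(0.2778315441461381), array([ 0.6085, -0.106 ]), array([[ 0.229 ,  0.2553],
       [-0.3013, -0.0461],
       [ 0.0923, -0.027 ],
       [-0.0201, -0.1822]]))
[-1.2202  0.6899 -0.1945  1.5663  0.1573  0.9025 -0.2151]
```

```bash
cat > geo.py <<'E'
import numpy as np
from plant import arm
YAW=0.279; T0=np.array([.6088,-.1058])
ux=np.array([np.cos(YAW),np.sin(YAW),0]); uy=np.array([-np.sin(YAW),np.cos(YAW),0])
def rot(jaw): # tool y along jaw, z down
    z=np.array([0,0,-1.]); return np.c_[np.cross(jaw,z),jaw,z]
G={"a":np.array([.6498,-.1328]),"b":np.array([.5839,-.1463]),"c":np.array([.5630,-.0808])}
E
python3 - <<'E'
from vis import *; from geo import *
np.set_printoptions(precision=4,suppress=True)
print("rim",tri((265.8,250),(289.2,179.2)),tri((193.8,214.7),(357.5,219.7)))
for nm,j in (("+y",uy),("-y",-uy),("+x",ux),("-x",-ux)):
    print(nm)
    for k,d in (("a",uy),("b",ux),("c",-uy)):
        g=np.r_[G[k],.026]
        for p in (g+[0,0,.13],g,g+.086*d):
            q=arm.ik(p,rot(j)); print(k,None if q is None else np.array(q))
E
```

```text
rim (array([ 0.6677, -0.0027,  0.0169]), np.float64(0.005930464941280175)) (array([ 0.5484, -0.2094,  0.0156]), np.float64(0.0024985462728703664))
+y
a [ 0.4025  0.87   -0.5325  1.4979  0.5117  0.915   1.5592]
a [ 0.4947  1.1043 -0.7329  1.5445  0.9074  0.8609  1.2648]
a [ 0.3409  1.0462 -0.6318  1.6641  0.8673  0.7346  1.1206]
b [ 0.4804  0.8028 -0.5609  1.6972  0.5584  0.8068  1.5108]
b [ 0.5792  1.067  -0.7661  1.7444  1.0277  0.7884  1.1315]
b [ 0.4544  1.1081 -0.7017  1.4951  0.8606  0.8662  1.2979]
c [ 0.3607  0.7573 -0.5156  1.8004  0.535   0.7266  1.4029]
c [ 0.4613  1.0282 -0.7152  1.8489  1.0541  0.7021  0.9584]
c [ 0.594   1.0656 -0.7469  1.7224  1.0004  0.7843  1.1881]
-y
a [-0.0558  0.8585  0.3703  1.5262 -0.3808  0.8288 -0.835 ]
a [ 0.0273  1.0181  0.2031  1.573  -0.317   0.5831 -0.8895]
a [-0.1119  0.9892  0.219   1.6904 -0.3849  0.5047 -0.9412]
b [-0.0099  0.7781  0.3208  1.7248 -0.3525  0.6958 -0.7941]
b [ 0.0955  0.9593  0.1311  1.7716 -0.261   0.4276 -0.8824]
b [ 0.0006  1.0347  0.225   1.5236 -0.3357  0.6215 -0.8984]
c [-0.132   0.7445  0.3352  1.8272 -0.3856  0.6
[... 518 characters left out ...]
0974  1.8136  0.1103  0.618   0.2343]
c [ 0.1563  0.9298 -0.1629  1.8656  0.3627  0.375  -0.0021]
c [ 0.336   0.9641 -0.2505  1.7371  0.4418  0.4964  0.0761]
-x
a [-0.2674  0.997   0.8703  1.5385 -0.8536  1.0198 -2.0173]
a [-0.1845  1.1181  0.6528  1.5856 -0.9076  0.7659 -1.9792]
a [ 0.4187  1.0978 -0.8003  1.6597  1.0128  0.8526  2.5888]
b [-0.2686  0.931   0.8697  1.7385 -0.8843  0.9149 -1.8759]
b [ 0.6376  1.116  -0.8975  1.7412  1.1223  0.8937  2.6389]
b [-0.1955  1.1305  0.6533  1.5354 -0.8834  0.7914 -2.0347]
c [-0.3927  0.8971  0.8691  1.8404 -0.9069  0.86   -1.9243]
c [ 0.4853  1.0443 -0.7639  1.8476  1.089   0.7408  2.503 ]
c [-0.0407  1.0149  0.4385  1.7582 -0.7656  0.5473 -1.9734]
```

```bash
cat > push.py <<'E'
from geo import *
np.set_printoptions(precision=4,suppress=True)
def st(msg=""):
    s=arm.get_state(); print(msg,"t%.2f"%s["t"],s["tcp_pos"],"F",s["contact_force"],"w%.4f"%s["width"]); return s
def favg(n=4,dt=.02):
    f=[]
    for _ in range(n): arm.hold(dt); f.append(arm.get_state()["contact_force"])
    return np.mean(f,0)
def approach(g,jaw):
    R=rot(jaw); g=np.asarray(g)
    arm.movep(np.r_[g,.11],R); st("above")
    return R
def grasp(g,R,z=.027):
    f0=favg()
    hit=arm.move_l(np.r_[g,z],R,velocity=.08,force_limit=6); st(f"down hit={hit}")
    if hit: return None
    arm.gripper_to(.012,25); s=st("gripped"); print("dF",favg()-f0)
    return f0
def slide(d,R,f0,free=.064,zfix=None):
    p0=arm.get_state()["tcp_pos"].copy(); pc=p0
    hit=arm.move_l(p0+free*d,R,velocity=.04,force_limit=5); s=st(f"free hit={hit}"); fr=favg()-f0; print("run dF",fr)
    if hit: return None
    hit=arm.move_l(p0+.087*d,R,velocity=.012,force_limit=3); s=st(f"touch hit={hit}")
    x=(s["tcp_pos"]-p0)@d; print("travel mm",x*1e3,"F",-(s["contact_force"]-f0)@d)
    if not hit: return None
    return p0,x
def lean(d,R,f0,p0,x,target=7.8):
    for i in range(14):
        f=-(favg(3)-f0)@d
        if f>target-.6: break
        x+=min(.0003,max(.0001,(target-f)/6000*.6))
        arm.move_l(p0+x*d,R,velocity=.01)
    print("steps",i,"f",f,"x",x)
    fs=[]
    for _ in range(8): arm.hold(.06); fs.append(-(arm.get_state()["contact_force"]-f0)@d)
    print("lean",np.array(fs)); st()
    return x
E
python3 - <<'E'
from push import *
arm.gripper_to(.042,25)
R=approach(G["a"],-uy)
f0=grasp(G["a"],R); np.save("f0.npy",f0)
E
```

```text
above t3.63 [ 0.6502 -0.1313  0.11  ] F [-0.3376  0.4608 -0.1904] w0.0420
down hit=False t4.89 [ 0.6503 -0.133   0.0276] F [-0.3761 -0.2454 -0.4308] w0.0420
gripped t5.22 [ 0.6503 -0.1329  0.0276] F [0.6344 0.4695 3.361 ] w0.0174
dF [ 0.127  -0.1679  3.8577]
```

Run:
```python
from push import *
f0=np.load("f0.npy"); R=rot(-uy)
for i in range(4):
    f=favg()-f0; print(f)
    if f[2]<1.2: break
    arm.move_l(np.r_[G["a"],.027+.0003*(i+1)],R,velocity=.01)
print(.027+.0003*i); st(); 
im=arm.get_image("scene"); import cv2; cv2.imwrite("pics/ga.png",cv2.resize(im[150:300,130:330,::-1],None,fx=4,fy=4))
```

```text
[-0.1039  0.1963  4.7863]
[ 0.3972 -0.2195  4.9502]
[ 0.4242 -0.1895  3.7118]
[0.5388 0.0178 1.7931]
0.0279
 t6.56 [ 0.6491 -0.1326  0.0277] F [-0.1047 -0.1758 -0.2346] w0.0175
```

View pics/ga.png

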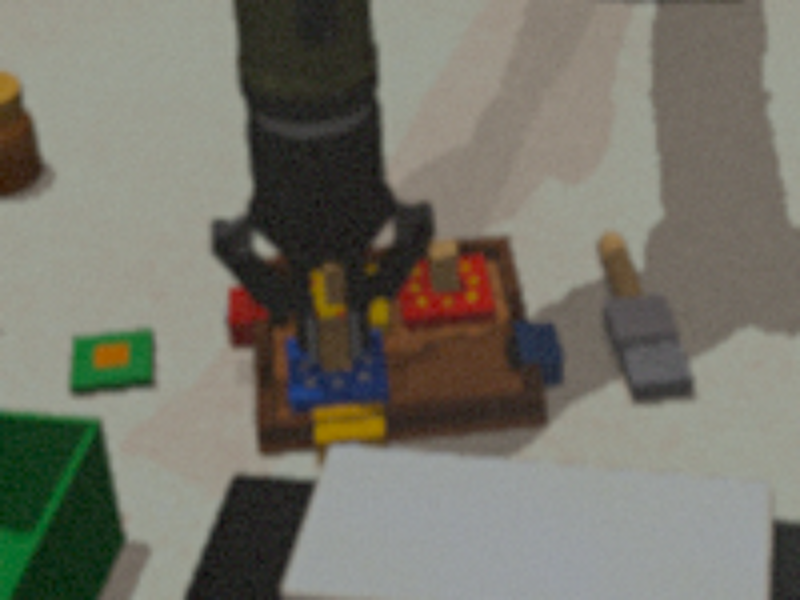

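The picture shows the blue grip at about (332,330), held between the fingers, with the other tiles undisturbed. The vertical load has been relieved, so I'll slide it now.

```bash
sed -i 's/^def slide(d,R,f0,free=.064,zfix=None):/def slide(d,R,f0,p0,free=.064):/; s/^    p0=arm.get_state()\["tcp_pos"\].copy(); pc=p0$//' push.py
python3 - <<'E'
from push import *
f0=np.load("f0.npy"); R=rot(-uy); p0=np.r_[G["a"],.0278]
r=slide(uy,R,f0,p0); print(r); f=favg()-f0; print(f, -f@uy)
E
```

```text
free hit=False t8.36 [ 0.6322 -0.0717  0.0278] F [ 0.0909  0.0473 -1.6939] w0.0175
run dF [ 0.0689 -0.0872 -1.8094]
touch hit=True t9.57 [ 0.6288 -0.0598  0.0277] F [ 0.077  -1.1777  3.3902] w0.0177
travel mm 75.96330090956945 F 1.4614036215575552
(array([ 0.6498, -0.1328,  0.0278]), np.float64(0.07596330090956946))
[ 0.8305 -1.4174  3.3882] 1.5913304623410582
```

Run:
```python
from push import *
f0=np.load("f0.npy"); R=rot(-uy); p0=np.r_[G["a"],.0279]
x=.0760
for i in range(30):
    arm.move_l(p0+x*uy,R,velocity=.01); f=favg(3)-f0; s=arm.get_state()
    print("x%.2f"%(x*1e3),"act%.2f"%((s["tcp_pos"]-p0)@uy*1e3),"F%.2f"%(-f@uy),"z%.2f"%f[2],"w%.4f"%s["width"])
    if -f@uy>4: break
    x+=.0004
print(s["t"]); np.save("x.npy",x)
```

```text
x76.00 act75.94 F1.62 z-0.93 w0.0177
x76.40 act76.13 F2.18 z-1.82 w0.0174
x76.80 act76.32 F3.99 z-2.77 w0.0174
x77.20 act76.57 F4.91 z-2.64 w0.0173
10.8833
```

Run:
```python
from push import *
f0=np.load("f0.npy"); R=rot(-uy); p0=np.r_[G["a"],.0275]
x=float(np.load("x.npy"))
for i in range(14):
    arm.move_l(p0+x*uy,R,velocity=.01); f=favg(3)-f0; s=arm.get_state()
    print("x%.2f"%(x*1e3),"act%.2f"%((s["tcp_pos"]-p0)@uy*1e3),"F%.2f"%(-f@uy),"z%.2f"%f[2],"w%.4f"%s["width"])
    if -f@uy>7.7: break
    x+=.0003 if -f@uy<6.5 else .00015
fs=[]
for _ in range(6): arm.hold(.08); fs.append((arm.get_state()["contact_force"]-f0)); 
fs=np.array(fs); print(-fs@uy, fs[:,2]); st(); np.save("x.npy",x)
```

```text
x77.20 act76.60 F5.30 z-0.87 w0.0174
x77.50 act76.70 F5.88 z-1.08 w0.0177
x77.80 act76.78 F5.68 z-1.13 w0.0174
x78.10 act76.86 F5.97 z-1.43 w0.0171
x78.40 act76.90 F6.47 z-1.06 w0.0174
x78.70 act76.96 F6.79 z-1.93 w0.0177
x78.85 act76.99 F7.44 z-1.60 w0.0176
x79.00 act77.03 F7.40 z-1.18 w0.0179
x79.15 act77.07 F6.77 z-1.37 w0.0177
x79.30 act77.04 F7.54 z-1.81 w0.0176
x79.45 act77.15 F7.90 z-1.50 w0.0178
[7.7709 7.6579 8.27   8.2387 7.2296 8.0825] [-1.743  -1.7502 -1.9705 -1.9949 -1.6085 -2.2457]
 t14.68 [ 0.6285 -0.0587  0.0278] F [ 1.7389 -7.589  -2.2265] w0.0173
```

Run:
```python
from push import *; import cv2
f0=np.load("f0.npy"); R=rot(-uy); p0=np.r_[G["a"],.0275]
arm.move_l(p0+.0768*uy,R,velocity=.01); f=favg(3)-f0; print(-f@uy,f)
arm.gripper_to(.030); st("open")
arm.move_l(p0+.0768*uy+[0,0,.08],R,velocity=.15); st()
arm.gripper_to(.042)
R=approach(G["b"],ux); f0=favg(); np.save("f0.npy",f0)
for n in("scene","top"): cv2.imwrite(f"pics/{n}1.png",arm.get_image(n)[:,:,::-1])
t=cv2.imread("pics/scene1.png")[150:300,130:330]; cv2.imwrite("pics/s1z.png",cv2.resize(t,None,fx=4,fy=4,interpolation=cv2.INTER_CUBIC))
```

```text
4.656597731344668 [ 0.3335 -4.7484  0.3138]
open t15.43 [ 0.6286 -0.0566  0.0274] F [ 0.3856 -0.6649  0.7567] w0.0299
 t16.11 [ 0.6281 -0.0585  0.107 ] F [-0.2471 -0.0561  0.0362] w0.0299
above t17.50 [ 0.584  -0.1459  0.1099] F [ 0.2393  0.3391 -0.2596] w0.0419
```

View pics/s1z.png

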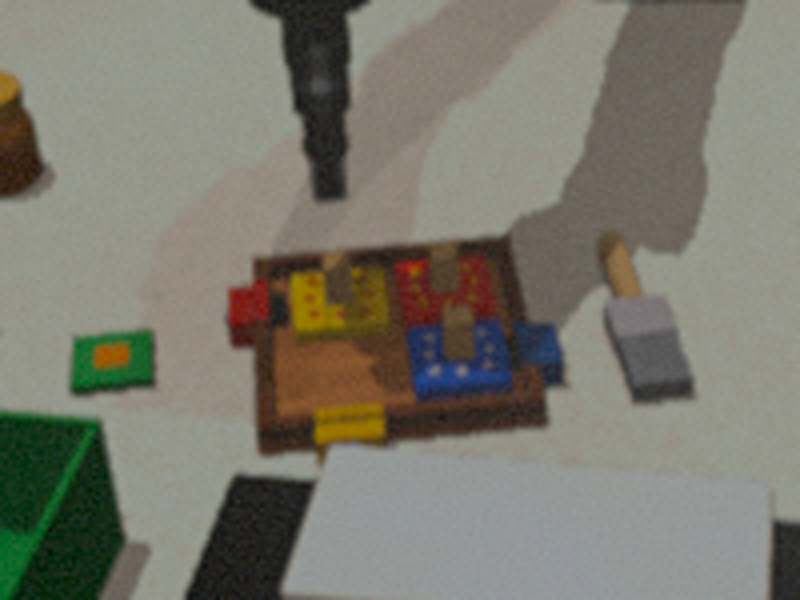

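Blue is home at (460,360), against its buffer. The gripper hovers above yellow at (340,290), so yellow is next.

```bash
cat >> push.py <<'E'
def relieve(g,R,f0,z):
    for i in range(6):
        f=favg(3)-f0; print("z cmd %.4f"%z,f)
        if -0.8<f[2]<2.0: break
        z+=np.clip(f[2]-.6,-3,3)*.00010
        arm.move_l(np.r_[g,z],R,velocity=.02)
    return z
def press(d,R,f0,p0,x0,first=4.,target=7.7):
    x=x0; last=None
    for i in range(60):
        arm.move_l(p0+x*d,R,velocity=.02); f=favg(2)-f0; F=-f@d; s=arm.get_state()
        if i%3==0 or F>2: print("x%.2f"%(x*1e3),"act%.2f"%((s["tcp_pos"]-p0)@d*1e3),"F%.2f"%F,"z%.2f"%f[2],"w%.4f"%s["width"])
        if F>target: break
        x+=.0006 if F<3 else .0004 if F<5.5 else .0002
        if x>.094: print("NO PAD"); break
    fs=[]
    for _ in range(6): arm.hold(.08); fs.append(arm.get_state()["contact_force"]-f0)
    fs=np.array(fs); print(-fs@d,fs[:,2]); st(); return x
E
python3 - <<'E'
from push import *
R=rot(ux); f0=grasp(G["b"],R,.0283); np.save("f0.npy",f0)
z=relieve(G["b"],R,f0,.0283); print(z)
p0=np.r_[G["b"],z]; np.save("p0.npy",p0)
hit=arm.move_l(p0+.066*ux,R,velocity=.04,force_limit=6); st(f"hit={hit}"); f=favg()-f0; print(f,-f@ux)
E
```

```text
down hit=False t18.91 [ 0.5844 -0.1464  0.0288] F [ 0.1992 -0.0821 -0.1609] w0.0420
gripped t19.24 [ 0.5843 -0.1464  0.0289] F [ 0.0459 -0.1674  4.3177] w0.0173
dF [-0.4361  0.5237  4.6437]
z cmd 0.0283 [-0.2263 -0.1918  6.21  ]
z cmd 0.0286 [-0.0181 -0.3676  5.4837]
z cmd 0.0289 [0.2549 0.2269 3.7889]
z cmd 0.0292 [0.2308 0.1083 0.9623]
0.029200000000000004
hit=False t22.06 [ 0.6471 -0.1283  0.0292] F [ 0.6857  0.7337 -1.3851] w0.0175
[ 0.0948  0.0177 -1.5383] -0.0959969609396901
```

Run:
```python
from push import *
R=rot(ux); f0=np.load("f0.npy"); p0=np.load("p0.npy")-[0,0,.0003]; np.save("p0.npy",p0)
np.save("x.npy",press(ux,R,f0,p0,.0664))
```

```text
x66.40 act66.44 F0.06 z-0.22 w0.0175
x68.20 act68.32 F0.16 z0.48 w0.0176
x70.00 act70.08 F-0.46 z0.41 w0.0172
x71.80 act71.90 F0.04 z1.54 w0.0172
x73.60 act73.71 F-0.21 z2.65 w0.0175
x75.40 act75.52 F0.25 z2.71 w0.0171
x77.20 act77.30 F0.61 z3.76 w0.0172
x79.00 act79.09 F1.06 z4.92 w0.0176
x80.80 act80.80 F1.44 z5.22 w0.0172
x81.40 act80.92 F2.52 z5.82 w0.0177
x82.00 act81.08 F2.78 z6.31 w0.0173
x82.60 act81.24 F3.79 z7.51 w0.0173
x83.00 act81.30 F4.73 z7.85 w0.0175
x83.40 act81.39 F5.03 z8.57 w0.0172
x83.80 act81.49 F5.80 z10.75 w0.0173
x84.00 act81.48 F6.37 z10.67 w0.0178
x84.20 act81.55 F5.93 z10.41 w0.0177
x84.40 act81.59 F6.38 z10.94 w0.0176
x84.60 act81.64 F6.88 z9.98 w0.0175
x84.80 act81.66 F8.05 z11.91 w0.0177
[7.6438 6.9279 6.8722 6.5524 7.6043 7.0275] [11.5714 10.9577 12.1575 11.5288 11.4551  9.8954]
 t32.83 [ 0.6624 -0.1239  0.029 ] F [-7.1321 -1.1073  9.3581] w0.0174
```

Run:
```python
from push import *
R=rot(ux); f0=np.load("f0.npy"); p0=np.load("p0.npy"); x=float(np.load("x.npy"))
for i in range(5):
    p0=p0+[0,0,.0004]; arm.move_l(p0+x*ux,R,velocity=.02); f=favg(3)-f0; print("F%.2f"%(-f@ux),"z%.2f"%f[2])
    if f[2]<3.5: break
for i in range(6):
    F=-f@ux
    if F>7.6: break
    x+=.0004; arm.move_l(p0+x*ux,R,velocity=.02); f=favg(3)-f0; s=arm.get_state(); print("x%.2f"%(x*1e3),"act%.2f"%((s["tcp_pos"]-p0)@ux*1e3),"F%.2f"%(-f@ux),"z%.2f"%f[2])
fs=[]
for _ in range(5): arm.hold(.08); fs.append(arm.get_state()["contact_force"]-f0)
fs=np.array(fs); print(-fs@ux,fs[:,2]); s=st(); np.save("x.npy",x); np.save("p0.npy",p0)
```

```text
F6.12 z8.59
F5.61 z6.61
F5.69 z3.92
F5.11 z1.69
x85.20 act81.92 F6.00 z1.88
x85.60 act82.04 F6.66 z2.44
x86.00 act82.10 F7.48 z3.66
x86.40 act82.21 F7.97 z4.15
[6.9874 7.4527 7.3869 7.6404 7.3857] [3.4885 4.0859 5.0702 4.2302 3.8419]
 t35.64 [ 0.6629 -0.1237  0.0292] F [-7.3013 -1.8174  3.3045] w0.0172
```

```bash
cat >> push.py <<'E'
def press2(d,R,f0,p0,x0,target=7.6):
    x=x0; p0=p0.copy()
    for i in range(45):
        arm.move_l(p0+x*d,R,velocity=.03); f=favg(3,.015)-f0; F=-f@d; s=arm.get_state()
        print("x%.2f"%(x*1e3),"act%.2f"%((s["tcp_pos"]-p0)@d*1e3),"F%.2f"%F,"z%.2f"%f[2],"dz%.2f"%(p0[2]*1e3),"t%.1f"%s["t"])
        if F>target and abs(f[2])<4.: break
        if F>9.3: x-=.0003
        if F<target: x+=.0012 if F<1.6 else .0006 if F<5 else .0003
        p0[2]+=np.clip(f[2]-.8,-3,3)*.00010
        if x>.096: print("NO PAD"); break
    fs=[]
    for _ in range(6): arm.hold(.08); fs.append(arm.get_state()["contact_force"]-f0)
    fs=np.array(fs); print(-fs@d,fs[:,2]); st(); return x,p0
E
python3 - <<'E'
from push import *; import cv2
R=rot(ux); f0=np.load("f0.npy"); p0=np.load("p0.npy"); x=float(np.load("x.npy"))
x-=.0022; arm.move_l(p0+x*ux,R,velocity=.02); f=favg(3)-f0; print(-f@ux,f)
arm.gripper_to(.030); st("open")
arm.move_l(p0+x*ux+[0,0,.08],R,velocity=.2)
arm.gripper_to(.042)
R=approach(G["c"],-uy); f0=favg(); np.save("f0.npy",f0)
for n in("scene","top"): cv2.imwrite(f"pics/{n}2.png",arm.get_image(n)[:,:,::-1])
t=cv2.imread("pics/scene2.png")[150:300,130:330]; cv2.imwrite("pics/s2z.png",cv2.resize(t,None,fx=4,fy=4,interpolation=cv2.INTER_CUBIC))
E
```

```text
5.066505443774044 [-4.561  -2.4759 -1.1643]
open t36.23 [ 0.6668 -0.1221  0.0311] F [-0.5036 -0.4774  0.3743] w0.0299
above t38.12 [ 0.5636 -0.0808  0.11  ] F [ 0.2006 -0.1327  0.0181] w0.0422
```

View pics/s2z.png

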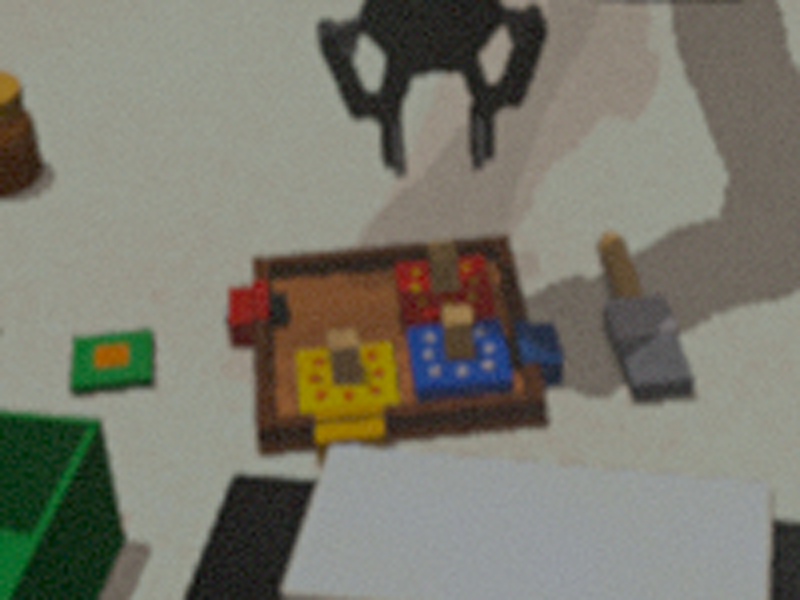

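Yellow is home at (347,375) and blue is still at (460,360). Red, at (445,290), comes last.

Run:
```python
from push import *
d=-uy; R=rot(-uy); g=G["c"]; f0=grasp(g,R,.0283); np.save("f0.npy",f0)
z=relieve(g,R,f0,.0286)
p0=np.r_[g,z]
hit=arm.move_l(p0+.066*d,R,velocity=.05,force_limit=7); st(f"hit={hit}")
if not hit:
    x,p0=press2(d,R,f0,p0,.067); np.save("x.npy",x); np.save("p0.npy",p0)
```

```text
down hit=False t39.53 [ 0.5634 -0.0809  0.0288] F [ 0.4497  0.558  -0.3108] w0.0420
gripped t39.87 [ 0.5634 -0.0808  0.0289] F [0.2091 0.4252 4.0768] w0.0176
dF [-0.4463  1.0471  4.8439]
z cmd 0.0286 [-0.8713  1.192   5.9601]
z cmd 0.0289 [-1.3086  0.68    2.0115]
z cmd 0.0290 [-0.8263  0.2159 -0.543 ]
hit=False t42.05 [ 0.5811 -0.1436  0.029 ] F [ 0.5077  0.5045 -1.3874] w0.0177
x67.00 act66.93 F0.65 z-1.56 dz29.04 t42.4
x68.20 act68.48 F0.23 z-0.31 dz28.81 t42.6
x69.40 act69.65 F0.78 z1.96 dz28.69 t43.0
x70.60 act70.82 F1.58 z2.18 dz28.81 t43.2
x71.80 act71.53 F1.83 z1.44 dz28.95 t43.5
x72.40 act71.71 F3.04 z1.48 dz29.01 t43.9
x73.00 act72.10 F4.87 z1.15 dz29.08 t44.1
x73.60 act72.39 F6.27 z1.93 dz29.12 t44.5
x73.90 act72.41 F6.28 z1.30 dz29.23 t44.8
x74.20 act72.49 F7.23 z1.38 dz29.28 t45.0
x74.50 act72.58 F7.12 z1.50 dz29.34 t45.4
x74.80 act72.59 F7.05 z1.50 dz29.41 t45.6
x75.10 act72.68 F7.35 z0.95 dz29.48 t46.0
x75.40 act72.75 F7.79 z1.85 dz29.49 t46.2
[7.4732 9.3135 8.0213 7.5272 7.7767 6.5761] [0.5432 1.0599 2.4543 2.3739 2.1666 1.1051]
 t46.75 [ 0.583  -0.1507  0.0291] F [-1.8182  5.6266  1.225 ] w0.0173
```

Red was leaned on at about 8 N. I'll release it, retreat and check.

Run:
```python
from push import *; import cv2
R=rot(-uy); d=-uy; f0=np.load("f0.npy"); p0=np.load("p0.npy"); x=float(np.load("x.npy"))
x-=.0022; arm.move_l(p0+x*d,R,velocity=.02); f=favg(3)-f0; print(-f@d,f)
arm.gripper_to(.030); st("open")
arm.move_l(p0+x*d+[0,0,.08],R,velocity=.2)
arm.movep([.42,.12,.25],R); st()
for n in("scene","top"): cv2.imwrite(f"pics/{n}3.png",arm.get_image(n)[:,:,::-1])
t=cv2.imread("pics/scene3.png")[170:290,130:290]; cv2.imwrite("pics/s3z.png",cv2.resize(t,None,fx=5,fy=5,interpolation=cv2.INTER_CUBIC))
t=cv2.imread("pics/top3.png")[155:245,260:380]; cv2.imwrite("pics/t3z.png",cv2.resize(t,None,fx=6,fy=6,interpolation=cv2.INTER_CUBIC))
```

```text
6.280610833183658 [-0.5903  6.3641 -2.0439]
open t47.34 [ 0.5835 -0.1533  0.0298] F [-0.317  -0.0688  0.2512] w0.0304
 t49.20 [0.4207 0.1193 0.2497] F [-1.4351  0.3263  1.1029] w0.0301
```

View pics/s3z.png

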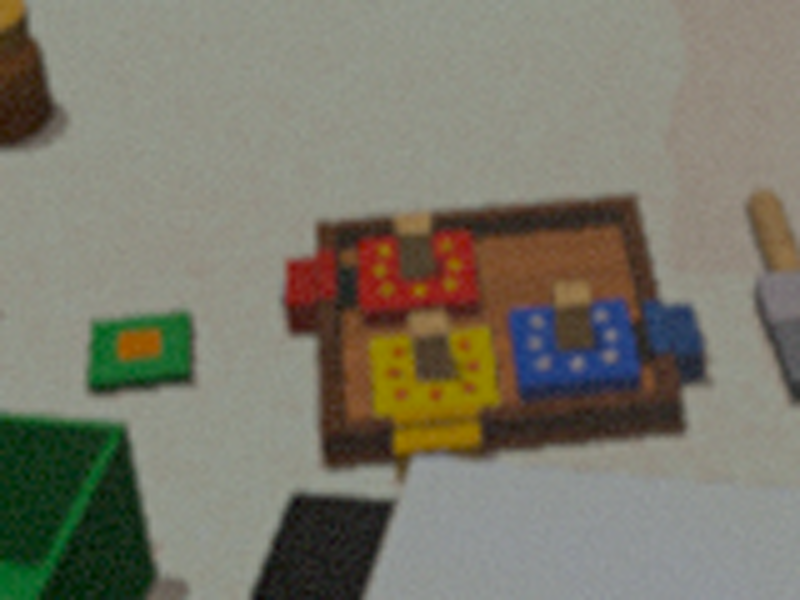

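View pics/t3z.png

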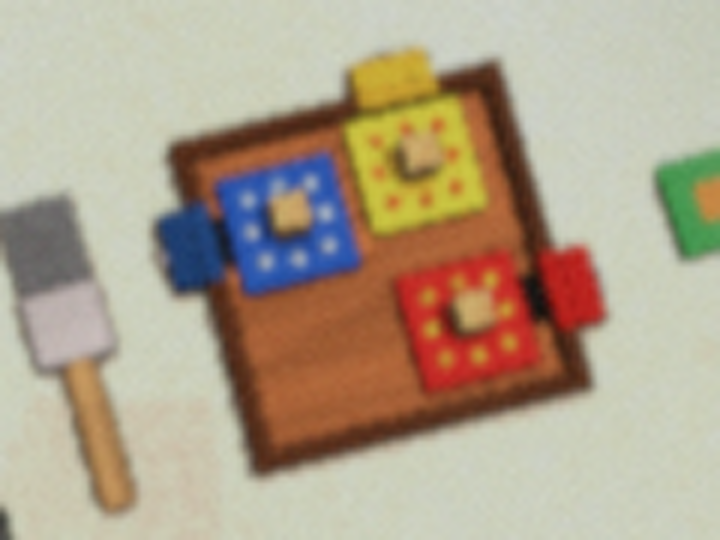

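Run:
```python
from push import *
print(arm.job_done()); print(arm.get_state()["t"])
```

```text
the job is handed in; nothing more can be done
None
the job is handed in; nothing more can be done
```

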